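Gauge the hub's bore depth and lock the slide

TASK

Measure the bore of the round flanged hub: take the knob of the depth gauge standing over it and lower the probe rod until it touches the bottom of the bore. Only then press that gauge's lock lever down level, to lock the probe at that height, and let go. Do not shove the hub about or touch the other gauge, which stands over the square block.

Things in the scene. Friction and masses are not known exactly. Their poses are not given: they have to be found in the camera images.
- probe: Probe of the gauge over the round hub: upright steel rod, 10 mm thick, with a dark round knob (26 mm wide, 30 mm tall). Origin at the rod's lower tip, 10 to 60 mm above the hub at first; knob 162 to 192 mm straight above it. Slides only vertically (115 mm travel), stiffly (1 to 4 N), stays where left. With the tip on the bore's bottom, the knob clears the gauge's crosshead below it by over 10 mm.
- hub: Round aluminium hub, 60 mm tall, 68 mm wide, with a round flange (94 mm wide, 12 mm thick) at its foot; loose on the bench, about 1.2 kg. Origin at the centre of its underside, z up. A blind bore, 44 mm wide and 40 mm deep, opens in its top on its axis; its bottom is 20 mm above the origin. The probe rod hangs within 10 mm of the bore's axis.
- lock: Steel lock lever on the same gauge's crosshead. Origin on its pivot, 50 mm beside the probe's axis; own y runs along the lever away from the probe, x is the level pivot. Pad at its end: 28 x 26 x 8 mm, centre 60 mm from the pivot. Open, it slopes up 29 to 35 degrees; pressed level (about 2 N) it is locked, at its stop, and stays. Of the gauge only lever and knob rise over pivot height.
- spare_gauge: The other depth gauge, identical, standing over a square aluminium block (80 x 80 x 60 mm, similar bore). Leave it alone. Origin below its probe's axis, near bench level (0 to 25 mm up); y points from its probe to its column, 155 mm away. Its knob stands up to 315 mm above the bench.
Mind the look-alikes: they are no part of the job. What is shaped like the hub but black or pink is not meant.

How it is judged:
By the outcome, as a careful person would: the job done as asked, in the order asked, and still so for the second after the job is handed in, with the robot touching nothing.
It also fails if it takes over 46 s, if anything falls off the work surface, if the arm or the gripper's body presses on something with over 40 N, if the wrist force passes 120 N, or if a joint passes its speed limit or range.

ROBOT

A 6-joint arm with a two-finger parallel gripper is mounted at the origin on the work surface. World frame = base frame: x ahead of the robot, y to its left, z up, the work surface at z = 0. Lengths are in m, angles in rad, forces in N, time in s.
With the tool pointing down it reaches from about 0.275 to 0.875 m from the base axis. Payload 12.5 kg.
Tool frame: the origin (TCP) lies at the very end of the fingers, on their centre line; the grasp point (between the pads) lies 19 mm behind it; z points along the fingers, y is the line along which they close (so a half turn about z gives the same grasp; the last joint's range is limited). The gripper opens to 85 mm and grips with 20 to 120 N. Pads are 22 mm wide; open, the fingers measure 114 mm over their backs; the gripper's body (76 mm by 85 mm) begins 54 mm behind the grasp point. The pads swing forward as they close: fully open they stand 13 mm farther back than shut.
Start: joints at [-1.376, 0.351, 1.652, -0, 1.139, -0.085], TCP at [0.152, -0.529, 0.231] pointing down, gripper open.
Joint ranges: [-2.75, 2.75], [-0.79, 2.1], [0.01, 2.65], [-1.57, 4.71], [0.07, 3.14], [-2.87, 2.87]. Speed limits (rad/s): [2.22, 2.22, 2.79, 3.14, 3.14, 3.14].

INTERFACE

Orientations are given as a 3x3 rotation matrix whose columns are the frame's x, y, z axes.
In Python, from bench import manip gives the robot as it stands. Calls block until the motion is done:
- manip.move_ptp(position, orientation): joint-space move of the TCP to a pose.
- manip.move_l(position, attitude=None, max_speed=0.15): straight line of the TCP; attitude=None keeps the orientation; max_speed is the mean speed in m/s.
- manip.move_j(angles): joint-space move.
- manip.set_gripper(opening, effort=None): opening from 0.0 (shut) to 1.0 (fully open); effort is the grip in N (None keeps the last); returns when the fingers have stopped.
- manip.dwell(seconds).
- manip.inverse_kinematics(position, orientation): joint angles nearest the present ones, or None.
- manip.grab_frame(name): name is "scene" or "side" or "wrist"; returns (picture, depth): 384x512x3 uint8, red, green, blue; 384x512 float32, m along the optical axis (not along the pixel's ray), 0 where there is no reading.
- manip.get_calibration(name): a dict with "camera_matrix" (3x3 intrinsics, pixels), "k1" (the pictures are not rectified: a ray, as slopes to the right and down, at radius r is drawn at 1 + k1 r^2 times it, then the intrinsics apply), "R" (3x3) and "t" (3): a world point X has camera coordinates R X + t. Camera axes: x right, y down, z forward; pixel columns grow to the right and rows downward; lengths in m; the calibration is good to about 2 mm. A picture is of the moment at which its call begins: read the wrist's pose just before it. get_calibration takes no time and is no camera call; for the wrist camera it gives the pose at the moment of the call.
A pose or a line that the arm cannot do raises manip.Unreachable and nothing moves.
- manip.sign_off(): hands the job in; it is judged then, once.
Trained networks look in the newest picture that a camera, given by its name, has taken for a name from the list of things; names that differ only in an ending like _2 or _b are one class to them, and where a whole thing is asked for, a point or a joint stands for the part that bears it (a point fixed in the world has none). Each returns a list of dicts, best first, with "confidence" (0 to 1); they miss things now and then, are a little off and sometimes report something else, mostly with a low value. They report only what shows in the picture. A call takes as long as a camera call. They do not tell look-alikes from the thing itself.
- manip.look_for(camera, name): "at" ([x, y, z] in m, in world coordinates, good to about 4 mm: the middle of the surface that is visible of it).
Readings, each from a call of its own:
- manip.current_time(): time.
- manip.current_qpos(): joint angles.
- manip.current_joint_vel(): joint speeds.
- manip.current_joint_torque(): joint torques, N m.
- manip.current_ee_pos(): TCP position.
- manip.current_tcp_rot(): TCP orientation.
- manip.current_force(): force on the tool from outside, world axes, zero at the start.
- manip.current_ft_torque(): the same for the moment, N m.
- manip.current_grip_width(): opening from 0.0 (shut) to 1.0 (fully open).
- manip.current_grip_force(): force on a finger pad.
Only numpy, scipy, OpenCV 4.12 (cv2) and the standard library are available. Lean on these libraries where they do the work, as an engineer would, in place of code of your own. Each camera call takes 0.05 s, during which the arm holds its last target. There are 200 camera calls.

## Working session

There is one attempt and no reset: what is moved stays moved. The work goes in short steps, each a Python script; the robot and the scene stay as the last script left them, time stands still between calls to the robot, and variables do not carry over. Pictures are saved under pics/ and viewed, at most 10 in all, crops included, and the job is handed in when it is done.

```bash
mkdir -p pics; ls; python3 - <<'E'
from bench import manip
import cv2,numpy as np
ims=[]
for c in ["scene","side"]:
    p,d=manip.grab_frame(c); np.savez(f"{c}.npz",p=p,d=d,**{k:np.array(v) for k,v in manip.get_calibration(c).items()})
    cv2.imwrite(f"pics/{c}0.png",cv2.resize(p[:,:,::-1],(800,600),interpolation=cv2.INTER_CUBIC))
    for n in ["probe","hub","lock","spare_gauge"]:
        for r in manip.look_for(c,n): print(c,n,np.round(r["at"],3),round(r["confidence"],2))
print(manip.current_time())
E
```

```text
pics
scene probe [ 0.561 -0.184  0.269] 0.76
scene hub [ 0.417 -0.186  0.053] 0.89
scene hub [ 0.506 -0.326  0.029] 0.76
scene hub [ 0.576 -0.184  0.032] 0.57
scene lock [ 0.544 -0.106  0.179] 0.55
side probe [ 0.551 -0.18   0.258] 0.88
side hub [ 0.49  -0.316  0.033] 0.97
side hub [ 0.539 -0.168  0.031] 0.89
side hub [ 0.417 -0.155  0.031] 0.59
side hub [ 0.539 -0.097  0.185] 0.3
side lock [ 0.534 -0.099  0.184] 0.51
side spare_gauge [0.484 0.292 0.133] 0.64
side spare_gauge [ 0.551 -0.175  0.257] 0.59
0.5
```

View pics/scene0.png

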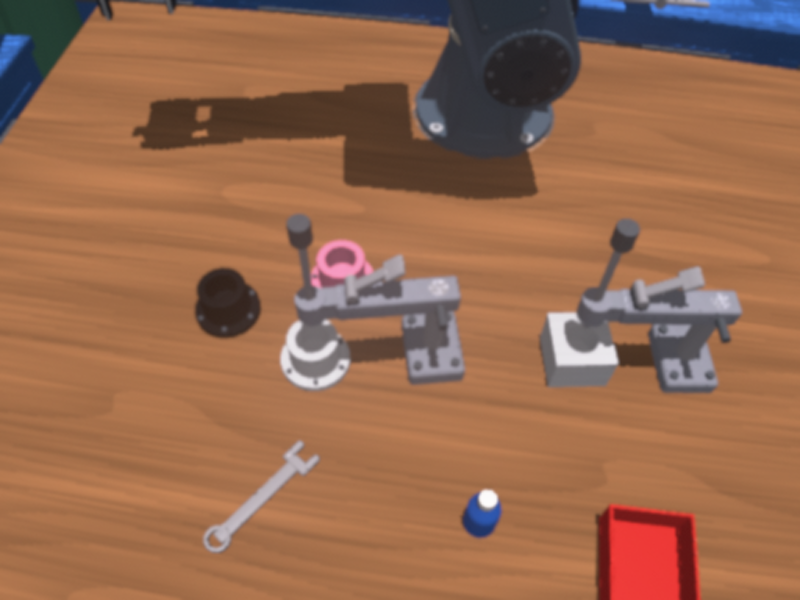

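View pics/side0.png

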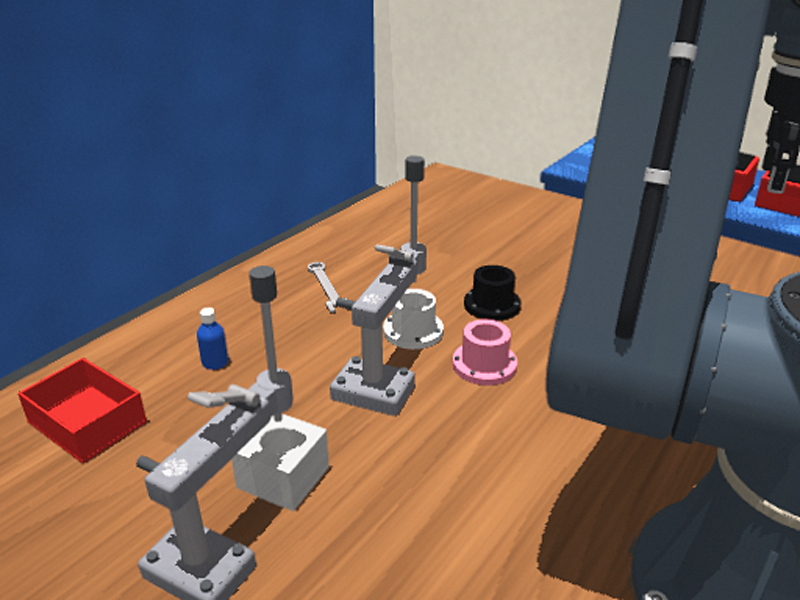

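Scene view (800x600): candidates are the white hub (315,352), the black one (227,302, look-alike) and the pink one (342,270, look-alike). The gauge knobs are at (300,232), over the white hub, and (625,235), over the square block (spare). I choose the knob at (300,232) with the lever pad at (390,268). Next I measure it from depth and check with a close crop.

```bash
cat > h.py <<'E'
import cv2,numpy as np
def cloud(p,d,K,k1,R,t):
    h,w=d.shape; v,u=np.mgrid[:h,:w]
    q=cv2.undistortPoints(np.stack([u,v],-1).reshape(-1,1,2).astype(float),K,np.array([float(k1),0,0,0,0])).reshape(-1,2)
    z=d.reshape(-1,1).astype(float)
    X=(np.c_[q,np.ones(len(q))]*z-t)@R
    X[z[:,0]<=0]=np.nan
    return X.reshape(h,w,3)
def load(c):
    f=np.load(c+".npz"); return f["p"],cloud(f["p"],f["d"],f["camera_matrix"],f["k1"],f["R"],f["t"])
E
python3 - <<'E'
from h import *
for c in ["scene","side"]:
    p,X=load(c); 
    P=X.reshape(-1,3); col=p.reshape(-1,3)
    m=(abs(P[:,0]-.55)<.06)&(P[:,1]>-.23)&(P[:,1]<0.02)&(P[:,2]>.13)
    Q=P[m]
    print(c,len(Q))
    for lo in np.arange(.13,.31,.01):
        s=Q[(Q[:,2]>=lo)&(Q[:,2]<lo+.01)]
        a=s[s[:,1]<-.15]; b=s[s[:,1]>=-.15]
        f=lambda a: "-" if len(a)==0 else f"{len(a)} x {a[:,0].min():.3f}..{a[:,0].max():.3f} y {a[:,1].min():.3f}..{a[:,1].max():.3f}"
        print(round(lo,3),f(a),"|",f(b))
    m=(abs(P[:,0]-.56)<.08)&(abs(P[:,1]+.18)<.08)&(P[:,2]>.052)&(P[:,2]<.068)
    if m.any(): print("hubtop",np.nanmin(P[m],0),np.nanmax(P[m],0),np.median(P[m],0))
p,_=load("scene"); q,_=load("side")
a=cv2.resize(p[125:255,150:310,::-1],(400,325),interpolation=cv2.INTER_CUBIC)
b=cv2.resize(q[90:220,200:360,::-1],(400,325),interpolation=cv2.INTER_CUBIC)
cv2.imwrite("pics/crop.png",np.hstack([a,b]))
E
```

```text
scene 2949
0.13 77 x 0.562..0.576 y -0.198..-0.151 | 292 x 0.529..0.568 y -0.149..-0.005
0.14 272 x 0.533..0.578 y -0.201..-0.150 | 1066 x 0.499..0.567 y -0.150..-0.006
0.15 126 x 0.541..0.574 y -0.200..-0.151 | 168 x 0.507..0.564 y -0.149..-0.008
0.16 20 x 0.556..0.562 y -0.188..-0.178 | 139 x 0.528..0.562 y -0.144..-0.112
0.17 16 x 0.558..0.563 y -0.186..-0.178 | 69 x 0.535..0.551 y -0.136..-0.101
0.18 19 x 0.556..0.563 y -0.187..-0.178 | 66 x 0.529..0.548 y -0.113..-0.087
0.19 17 x 0.556..0.562 y -0.186..-0.178 | 123 x 0.518..0.549 y -0.100..-0.072
0.2 20 x 0.557..0.563 y -0.187..-0.178 | 60 x 0.517..0.546 y -0.087..-0.072
0.21 22 x 0.556..0.562 y -0.186..-0.178 | -
0.22 23 x 0.556..0.563 y -0.187..-0.177 | -
0.23 19 x 0.557..0.563 y -0.188..-0.178 | -
0.24 13 x 0.557..0.562 y -0.186..-0.178 | -
0.25 20 x 0.556..0.570 y -0.195..-0.170 | -
0.26 60 x 0.555..0.571 y -0.195..-0.170 | -
0.27 66 x 0.557..0.571 y -0.194..-0.170 | -
0.28 176 x 0.545..0.572 y -0.195..-0.170 | -
0.29 - | -
0.3 - | -
hubtop [ 0.52844345 -0.22132085  0.05202412] [ 0.59217718 -0.15444723  0.06338047] [ 0.56794
[... 449 characters left out ...]
 y -0.185..-0.178 | 7 x 0.520..0.539 y -0.101..-0.087
0.19 17 x 0.552..0.560 y -0.186..-0.181 | 35 x 0.517..0.540 y -0.101..-0.073
0.2 16 x 0.552..0.558 y -0.187..-0.180 | 26 x 0.517..0.542 y -0.085..-0.075
0.21 17 x 0.552..0.559 y -0.187..-0.180 | -
0.22 18 x 0.552..0.559 y -0.187..-0.180 | -
0.23 19 x 0.552..0.559 y -0.189..-0.180 | -
0.24 22 x 0.552..0.560 y -0.188..-0.179 | -
0.25 24 x 0.543..0.566 y -0.188..-0.172 | -
0.26 56 x 0.542..0.567 y -0.193..-0.170 | -
0.27 57 x 0.543..0.568 y -0.192..-0.171 | -
0.28 63 x 0.543..0.568 y -0.196..-0.172 | -
0.29 - | -
0.3 - | -
hubtop [ 0.52419794 -0.22562998  0.05205215] [ 0.58074532 -0.15611527  0.06102315] [ 0.54834614 -0.19004597  0.05759732]
```

View pics/crop.png

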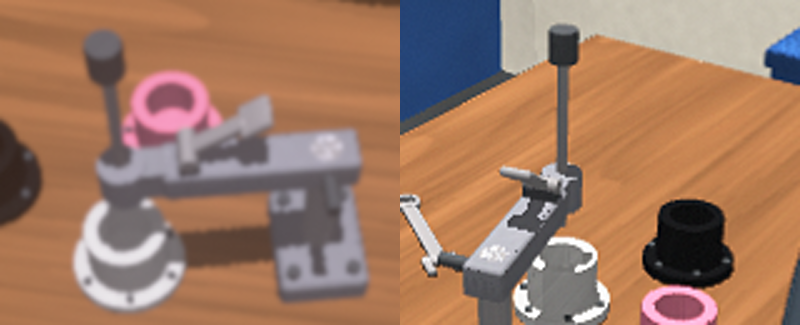

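The crop confirms the choice: the gauge over the white hub has its knob at crop (105,55), and its lever pad at (258,110) slopes up. The knob axis is about (0.557,-0.183), with the top at about 0.288. The lever points to about (-0.25,0.97). I'll move above it and refine with the wrist camera.

```bash
cat >> h.py <<'E'
def Rd(a): # closing axis along (cos a, sin a)
    c,s=np.cos(a),np.sin(a); return np.array([[-s,c,0],[c,s,0],[0,0,-1.]]) 
def wrist(manip):
    k=manip.get_calibration("wrist"); p,d=manip.grab_frame("wrist")
    return p,cloud(p,d,np.array(k["camera_matrix"]),k["k1"],np.array(k["R"]),np.array(k["t"]))
E
python3 - <<'E'
from h import *
from bench import manip
a=np.arctan2(.25,.97); best=None
manip.move_l([0.152,-0.529,0.38],max_speed=.25)
for s in (a,a+np.pi):
    q=manip.inverse_kinematics([.557,-.183,.38],Rd(s)); print(np.linalg.det(Rd(s)),q)
    if q is not None and (best is None or abs(q[5])<abs(best[1][5])): best=(s,q)
manip.move_j(best[1]); print(best[0],manip.current_ee_pos(),manip.current_time())
p,X=wrist(manip); P=X.reshape(-1,3)
cv2.imwrite("pics/w1.png",p[:,:,::-1])
m=(np.hypot(P[:,0]-.557,P[:,1]+.183)<.03)&(P[:,2]>.275)
print(m.sum(),P[m].min(0),P[m].max(0),np.median(P[m],0))
m=(np.hypot(P[:,0]-.532,P[:,1]+.087)<.04)&(P[:,2]>.172)
if m.any(): print(m.sum(),P[m].min(0),P[m].max(0),np.median(P[m],0))
E
```

```text
1.0 [-3.96831024e-01  3.16224508e-01  1.33776187e+00 -4.44089210e-16
  1.48760627e+00 -6.49073482e-01]
1.0 [-3.96831024e-01  3.16224508e-01  1.33776187e+00 -4.44089210e-16
  1.48760627e+00  2.49251917e+00]
0.25224245788981825 [ 0.55671125 -0.18382019  0.37994922] 3.1667
10458 [ 0.52827392 -0.19717844  0.27513384] [ 0.58105663 -0.15762445  0.48106712] [ 0.55474291 -0.17083783  0.46767169]
812 [ 0.51673195 -0.12662673  0.17336943] [ 0.54808295 -0.07305483  0.20687831] [ 0.53494989 -0.0927015   0.19644012]
```

View pics/w1.png

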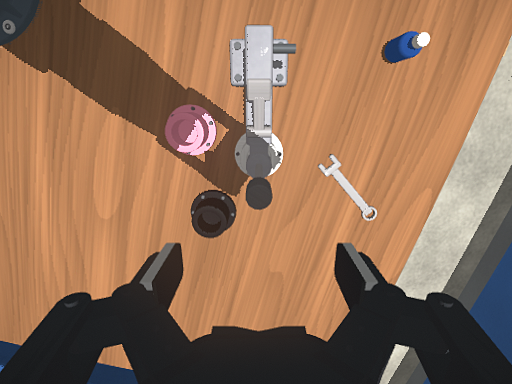

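Wrist view: knob at (259,193), centred between the fingers, with the gauge arm aligned straight along the image. Now grasp and lower with force checks.

```bash
python3 - <<'E'
from h import *
from bench import manip
p,X=wrist(manip); P=X.reshape(-1,3)
m=(np.hypot(P[:,0]-.557,P[:,1]+.183)<.03)&(P[:,2]>.283)&(P[:,2]<.30)
lo,hi=P[m].min(0),P[m].max(0); c=(lo+hi)/2; top=np.median(P[m][:,2]); print(m.sum(),lo,hi,c,top)
x,y=(.557+c[0])/2,(-.183+c[1])/2
if np.hypot(x-.557,y+.183)>.004: raise SystemExit("check")
z0=top-.013-.019
manip.move_l([x,y,z0],Rd(.2522),max_speed=.1); print(manip.current_force())
manip.set_gripper(0.0,40); print(manip.current_grip_width(),manip.current_grip_force(),manip.current_force(),manip.current_ee_pos(),manip.current_time())
e=np.array([x,y,z0])
print("expected drop",top-.192-.02)
e[2]-=.03; manip.move_l(e,max_speed=.05); print(manip.current_force(),manip.current_ee_pos(),manip.current_time())
E
```

```text
556 [ 0.54418047 -0.1969988   0.28306475] [ 0.56933076 -0.17150636  0.2891324 ] [ 0.55675562 -0.18425258  0.28609858] 0.2873045769598951
[-0.19571572 -0.25924744 -0.52450759]
0.2890075931480341 39.52813982963562 [-3.08371108 -1.06018169  0.04957258] [ 0.55670596 -0.18368188  0.25531142] 5.2417
expected drop 0.07530457695989508
[-2.75480239 -2.98546908 -2.10157425] [ 0.55670341 -0.18361733  0.2249397 ] 5.9917
```

```bash
python3 - <<'E'
from h import *
from bench import manip
e=np.array([.556878,-.183626,.2253])
e[2]-=.038; manip.move_l(e,max_speed=.05); f0=manip.current_force()[2]; print(f0,manip.current_ee_pos(),manip.current_grip_width())
for i in range(22):
    e[2]-=.0007; manip.move_l(e,max_speed=.02); f=manip.current_force()[2]
    print(round(e[2],4),round(manip.current_ee_pos()[2],4),round(f,2))
    if f>f0+12: break
print(manip.current_time(),manip.current_grip_width())
p,X=wrist(manip); cv2.imwrite("pics/w2.png",p[:,:,::-1])
p,d=manip.grab_frame("side"); cv2.imwrite("pics/s2.png",cv2.resize(p[90:230,190:350,::-1],(640,560)))
k=manip.get_calibration("side"); Q=cloud(p,d,np.array(k["camera_matrix"]),k["k1"],np.array(k["R"]),np.array(k["t"])).reshape(-1,3)
E
```

```text
-3.0658503689431025 [ 0.55676818 -0.18362256  0.18721643] 0.29199958700816353
0.1866 0.1868 -1.93
0.1859 0.1862 -0.3
0.1852 0.1855 0.03
0.1845 0.1848 -0.16
0.1838 0.1841 -0.08
0.1831 0.1834 -0.09
0.1824 0.1827 0.16
0.1817 0.182 -0.08
0.181 0.1813 -0.8
0.1803 0.1808 -0.22
0.1796 0.1807 6.73
0.1789 0.1806 11.53
9.9 0.2877684654694213
```

View pics/s2.png

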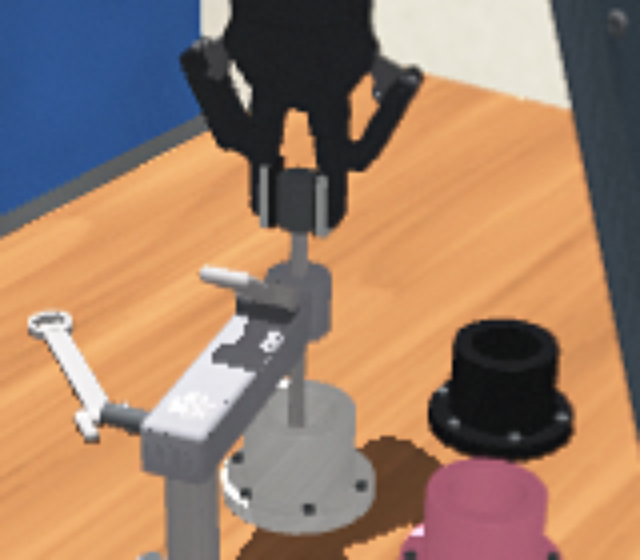

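The side crop shows the rod (297,400) down inside the white hub, still gripped. The contact force stepped up at a drop of 74.6 mm against 75.3 expected, so the tip is on the bore bottom. Release, retreat, and press the lever.

```bash
python3 - <<'E'
from h import *
from bench import manip
manip.set_gripper(1.0); print(manip.current_force(),manip.current_ee_pos())
manip.move_l([.5568,-.1836,.33],max_speed=.15)
p,X=wrist(manip); P=X.reshape(-1,3); cv2.imwrite("pics/w3.png",p[:,:,::-1])
m=(np.hypot(P[:,0]-.5568,P[:,1]+.1836)<.02)&(P[:,2]>.19)&(P[:,2]<.30); print("knob top",np.median(P[m],0),np.percentile(P[m][:,2],[80,95]))
manip.set_gripper(0.0)
u=np.array([-.2496,.968]); n=np.array([.968,.2496])
d=P[:,:2]-[.5568,-.1836]; s=d@u; w=d@n
for a in np.arange(.03,.125,.005):
    m=(s>a)&(s<a+.005)&(abs(w)<.03)&(P[:,2]>.12)&(P[:,2]<.25)
    if m.any(): print(round(a,3),m.sum(),np.round(np.percentile(P[m][:,2],[5,50,95]),4),np.round(np.percentile(w[m&(P[:,2]>.165)],[2,98]) if (m&(P[:,2]>.165)).any() else 0,4))
print(manip.current_time())
E
```

```text
[-0.27891224  0.5181616   0.63047521] [ 0.55694557 -0.18362138  0.17885077]
knob top [ 0.55608256 -0.18200679  0.21236373] [0.21300468 0.21351015]
0.03 113 [0.1489 0.1509 0.1521] 0
0.035 116 [0.1494 0.1509 0.1523] 0
0.04 91 [0.1496 0.1671 0.1693] [-0.0156  0.0156]
0.045 119 [0.1682 0.1696 0.1708] [-0.0157  0.0157]
0.05 143 [0.1664 0.1694 0.171 ] [-0.0157  0.0157]
0.055 147 [0.1477 0.1622 0.1742] [-0.011   0.0112]
0.06 146 [0.1485 0.1512 0.1774] [-0.0065  0.0065]
0.065 131 [0.1486 0.1517 0.181 ] [-0.0064  0.0064]
0.07 155 [0.1487 0.1517 0.1841] [-0.0063  0.0063]
0.075 136 [0.1489 0.1517 0.1876] [-0.0062  0.0062]
0.08 152 [0.1491 0.1517 0.1901] [-0.0062  0.0061]
0.085 176 [0.1495 0.1917 0.1943] [-0.012   0.0119]
0.09 159 [0.1492 0.1955 0.1971] [-0.0139  0.0138]
0.095 179 [0.1952 0.1987 0.2007] [-0.0136  0.0135]
0.1 183 [0.1555 0.2018 0.2041] [-0.0133  0.0132]
0.105 158 [0.1502 0.204  0.2055] [-0.0132  0.013 ]
0.11 37 [0.1472 0.2017 0.203 ] [-0.011   0.0117]
0.115 126 [0.1488 0.1507 0.1521] 0
0.12 148 [0.148  0.1504 0.1521] 0
12.5917
```

```bash
python3 - <<'E'
from h import *
from bench import manip
e=np.array([.5568-.2496*.106,-.1836+.968*.106,.30]); 
manip.move_l(e,max_speed=.2); e[2]=.215; manip.move_l(e,max_speed=.15); f0=manip.current_force()[2]
e[2]=.172; manip.move_l(e,max_speed=.05); print(f0,manip.current_force(),manip.current_ee_pos())
for i in range(18):
    e[2]-=.001; manip.move_l(e,max_speed=.02); f=manip.current_force()[2]
    print(round(e[2],4),round(manip.current_ee_pos()[2],4),round(f,2))
    if f>f0+15: break
e[2]=.33; manip.move_l(e,max_speed=.15); 
manip.move_l([.5568-.04,-.1836,.36],max_speed=.2)
p,X=wrist(manip); P=X.reshape(-1,3); cv2.imwrite("pics/w4.png",p[:,:,::-1])
u=np.array([-.2496,.968]); n=np.array([.968,.2496])
d=P[:,:2]-[.5568,-.1836]; s=d@u; w=d@n
m=(np.hypot(*d.T)<.011)&(P[:,2]>.19)&(P[:,2]<.30); print("knob",np.median(P[m],0))
for a in np.arange(.06,.125,.01):
    m=(s>a)&(s<a+.01)&(abs(w)<.02)&(P[:,2]>.155)&(P[:,2]<.25)
    if m.any(): print(round(a,3),m.sum(),np.round(np.median(P[m][:,2]),4))
p,d=manip.grab_frame("side"); cv2.imwrite("pics/s4.png",cv2.resize(p[90:230,190:350,::-1],(640,560)))
print(manip.current_time(),manip.current_force())
E
```

```text
0.1584020711686202 [-1.03948034 -0.57759745  0.32577886] [ 0.53047163 -0.08109043  0.1721509 ]
0.171 0.1711 -0.41
0.17 0.17 0.41
0.169 0.1689 0.13
0.168 0.1679 0.34
0.167 0.1669 -0.04
0.166 0.1663 5.11
0.165 0.166 12.8
0.164 0.1657 20.83
knob [ 0.55670021 -0.18346405  0.21263085]
0.06 102 0.1666
0.07 88 0.1667
0.08 108 0.1668
0.09 126 0.1665
0.1 206 0.1666
0.11 212 0.1664
0.12 38 0.1661
19.0667 [-0.39885975  0.00906836 -0.47002335]
```

View pics/s4.png

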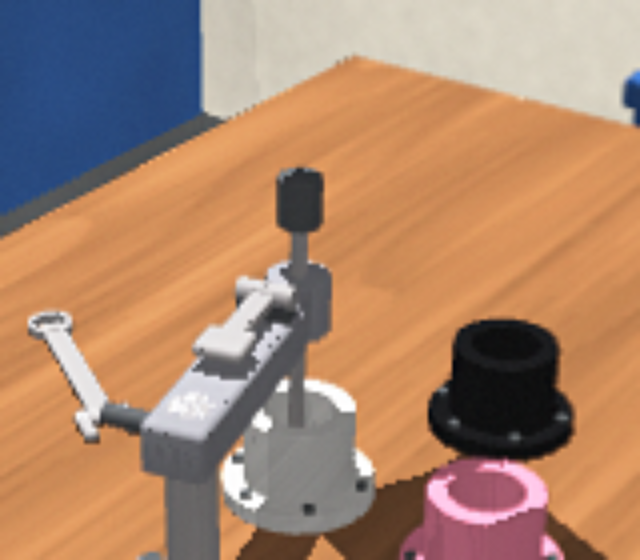

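The side crop shows the lever lying level (225,345) and the rod still down in the hub at (297,400). The wrist depth reads the lever flat at z=0.1666 along its length and the knob top unchanged at 0.2126. Nothing is touched, so I hand in.

```bash
python3 -c "
from bench import manip
print(manip.sign_off())"
```

```text
the job is handed in; nothing more can be done
None
```

The job is done and handed in: the probe rod sits on the bottom of the round hub's bore, its lock lever is pressed level, and the robot is clear, at about 19 s of the 46 s allowed.

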